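Pack the lamp finial and snap the fittings case shut

ROBOT

A 6-joint arm with a two-finger parallel gripper is mounted at the origin on the work surface. World frame = base frame: x ahead of the robot, y to its left, z up, the work surface at z = 0. Lengths are in m, angles in degrees, forces in N, time in s.
With the tool pointing down it reaches from about 0.375 to 0.9 m from the base axis. Payload 3.1 kg.
Tool frame: the origin (TCP) lies between the finger pads; the fingertips stand 22 mm ahead of it and the grasp point (between the pads) lies 3 mm ahead of it; y points along the fingers, x is the direction in which the jaws open and shut, and the axes are right-handed (so a half turn about y gives the same grasp; the last joint's range is limited). The gripper opens to 87 mm and grips with 3 to 60 N. Pads are 19 mm wide; open, the fingers measure 117 mm over their backs; the gripper's body (75 mm by 190 mm) begins 51 mm behind the grasp point.
Start: joints at [-79.784, 30.224, 82.088, -0, 67.689, -10.227], TCP at [0.218, -0.586, 0.245] pointing down, gripper open.
Joint ranges: [-176.69, 176.69], [-43.24, 126.21], [12.49, 139.97], [-82, 262], [0, 151.66], [-163.58, 163.58]. Speed limits (degrees/s): [159.86, 159.86, 180, 180, 180, 180].

INTERFACE

Orientations are given as a 3x3 rotation matrix whose columns are the frame's x, y, z axes.
In Python, from rig import bot, imaging, workorder gives the robot as it stands. The module is installed in compiled form; this text tells all that it offers.
- The arm moves only by the tool drive_tool, never from a script. Its argument "commands" is a list of rows, each an object of numbers: "dx", "dy", "dz": the shift along the tool's x, y, z normalised to -1 to 1, where 1 is 4 cm; "wx", "wy", "wz": the turn, a rotation vector about the tool's x, y, z normalised to -1 to 1, where 1 is pi/2 rad; "grip": the finger opening in mm, from 0 to 87. In form: [{"dx": .., "dy": .., "dz": .., "wx": .., "wy": .., "wz": .., "grip": ..}, ...]. A call has 1 to 8 rows; each row shifts and turns the commanded pose from where the row before left it, along the tool's axes as they then stand; what a row does not reach is not made up. A row lasts 1/8 s, in which the tool goes at most 62.5 mm and 10.7 degrees, less where a joint would pass 70% of its speed; a pose out of reach is approached as far as the arm can. A call with a number of a shift or a turn outside -1 to 1 is refused whole. A call with a gripper value outside its range is refused whole. The fingers move at their own pace and stop on an object; the grip force is fixed at half the most. Time passes only in rows, so rows that do not move let the fingers close. It gives the time, the measured TCP pose, the force and the opening at its end, in the units of the state.
- bot.read_state(): the state, without advancing time (a new reading comes with each control period).
- imaging.capture(name): name is "scene" or "top" or "wrist"; returns (picture, depth): 420x560x3 uint8, red, green, blue; 420x560 float32, m along the optical axis (not along the pixel's ray), 0 where there is no reading.
- imaging.get_calibration(name): a dict with "mtx" (3x3 intrinsics, pixels), "world_to_cam" (4x4, takes a point from world to camera coordinates). Camera axes: x right, y down, z forward; pixel columns grow to the right and rows downward; lengths in m; the calibration is good to about 2 mm. The wrist camera is an equidistant fisheye: a pixel r from the principal point sees the ray r / f radians off the axis. A picture is of the moment at which its call begins: read the wrist's pose just before it. get_calibration takes no time and is no camera call; for the wrist camera it gives the pose at the moment of the call.
- workorder.hand_in(): hands the job in, once; it reports no verdict.
The state is a dict: "time_s": time; "joint_positions": joint angles; "qvel": joint speeds; "tau": joint torques, N m; "position": TCP position; "tcp_rot": TCP orientation; "force": force on the tool from outside, world axes, zero at the start; "moment": the same for the moment, N m; "opening": opening from 0.0 (shut) to 1.0 (fully open).
Only numpy, scipy, OpenCV 4.12 (cv2) and the standard library are available. Lean on these libraries where they do the work, as an engineer would, in place of code of your own. Each camera call takes 0.05 s, during which the arm holds its last target. There are 200 camera calls.

TASK

Set the loose brass finial upright and fully home in the empty round seat of the fittings case, then swing the case's lid shut and press its far edge down past the spring catch until it clicks, so that the lid stays shut by itself. Press with care, never with more than 20 N on the case, and leave the paint tin, the brush pot and the screwdriver where they are.

Things in the scene. Friction and masses are not known exactly. Their poses are not given: they have to be found in the camera images.
- finial: Loose turned brass lamp finial, 90 to 180 g, standing upright on the bench: round foot 32 mm across and 14 mm high, a narrower neck, and on top a round knob 22 mm across between 30 and 44 mm above the underside; 46 mm high in all. Origin: centre of its underside, z up. Grip it by the knob from above.
- case: Grey painted steel fittings case fixed to the bench, 150 mm (x) by 200 mm (y), walls 36 mm high. Origin: centre of its underside, z up. Hinge along y on its -x side (nearer the robot), catch mid +x side. Inside: wooden insert, top 22 mm above the bench, and at x = -50 mm three low fixed brass parts up to 36 mm above the bench. The lid cannot close unless the finial is fully down in its seat.
- seat (a point): Centre of the floor of the empty round seat in the insert: a blind hole 36 mm across, 16 mm deep, its floor 6 mm above the bench, 15 mm to the +x side of the case's origin. A finial fully home has its underside here.
- case_lid (a joint): Lid angle, rad: 0 = level, 1.55 to 1.75 at the start (about upright), stop at 1.9. A weak hinge spring swings it wide open again (about 2 N at the far edge when nearly shut) unless the catch holds it; held by the catch it reads 0 to 0.06. Lid: hollow shell, hinge to far edge 153 mm, 206 mm wide, outer face 25 mm out from the hinge axis, skirt 29 mm deep.
- lid_edge (a point): The place to press: on the lid's outer face (its top when shut), mid-width, 13 mm in from the far edge; 140 mm from the hinge axis along the lid and 25 mm out from it. Axes of the lid: x from hinge to far edge, y along the hinge, z out of the outer face. Pressing nearer the hinge takes proportionally more force.
- lid_hinge (a point): Point on the hinge axis at mid-width of the lid, 38 mm above the bench and 75 mm to the -x side of the case's origin; it turns with the lid (axes as lid_edge).
- paint_tin: Bystander: closed paint tin, 76 mm across, 85 mm high. Origin: centre of its underside.
- brush_pot: Bystander: steel pot 72 mm across and 95 mm high with brushes standing in it to about 170 mm. Origin: centre of its underside.
- screwdriver: Bystander: screwdriver lying on the bench, some 200 mm long along its x. Origin: under its middle.
- catch_foot (a point): Point on the bench below the catch, 80 mm from the case's origin along its +x. The catch: sprung steel roller 37 mm wide on the case's front, top 52 to 61 mm high. It is set in slots: the height at which the lid rests when caught varies by 9 mm and is not known. Resistance starts 9 mm above it, climbs to 7-11 N, then falls away (click); the lid drops the last 3 mm onto a rigid stop, where force soars.
Things that resemble listed ones, but are neither listed nor needed, are in the scene too. Of the things that look like the finial, the smaller one is meant.

How it is judged:
By the outcome, as a careful person would: the job done as asked, in the order asked, and still so for the second after the job is handed in, with the robot touching nothing.
It also fails if it takes over 72 s, if anything falls off the work surface, if the arm or the gripper's body presses on something with over 40 N, if the wrist force passes 120 N, or if a joint passes its speed limit or range.

## Working session

There is one attempt and no reset: what is moved stays moved. The work goes in short steps, Python scripts to look and compute and a tool call to move; the robot and the scene stay as the last step left them, time stands still between calls to the robot, and variables do not carry over. Pictures are saved under pics/ and viewed, on a budget of 10 in all, crops included, one or two more only if the job needs it, and the job is handed in when it is done.

Besides the shell and the picture viewer there is one more tool, called after ">>>" in YAML: its name, and indented under it one key for each argument. drive_tool: Moves the arm, as the interface text tells. Its arguments: {"type":"object","properties":{"commands":{"type":"array"}},"required":["commands"]}

```bash
mkdir -p pics
cat > h.py <<'E'
import numpy as np, cv2
from rig import bot, imaging, workorder
def cap(n):
    c=imaging.get_calibration(n); p,d=imaging.capture(n); return p,d,np.array(c["mtx"]),np.array(c["world_to_cam"])
def save(p,f): cv2.imwrite("pics/"+f,cv2.cvtColor(p,cv2.COLOR_RGB2BGR))
def ray(u,v,K,fish=False):
    x=(u-K[0,2])/K[0,0]; y=(v-K[1,2])/K[1,1]
    if fish:
        r=np.hypot(x,y)+1e-12; return np.array([np.sin(r)*x/r,np.sin(r)*y/r,np.cos(r)])
    return np.array([x,y,1.])
def onplane(u,v,z,K,T,fish=False):
    R=T[:3,:3];o=-R.T@T[:3,3];d=R.T@ray(u,v,K,fish); return o+d*(z-o[2])/d[2]
def proj(P,K,T,fish=False):
    c=T[:3,:3]@np.array(P)+T[:3,3]
    if fish:
        a=np.arctan2(np.hypot(c[0],c[1]),c[2]); s=a/np.hypot(c[0],c[1]); return K[0,0]*c[0]*s+K[0,2],K[1,1]*c[1]*s+K[1,2]
    return K[0,0]*c[0]/c[2]+K[0,2],K[1,1]*c[1]/c[2]+K[1,2]
def world(d,K,T):
    v,u=np.mgrid[:d.shape[0],:d.shape[1]]
    c=np.stack([(u-K[0,2])/K[0,0]*d,(v-K[1,2])/K[1,1]*d,d],-1)
    return (c-T[:3,3])@T[:3,:3]
E
cat > a.py <<'E'
from h import *
for n in("scene","top"):
    p,d,K,T=cap(n); save(p,n+"0.png"); np.savez(n+"0.npz",p=p,d=d,K=K,T=T)
    print(n,K[0,0],(-T[:3,:3].T@T[:3,3]).round(3),(T[:3,:3]).round(2).tolist())
print(bot.read_state())
E
python3 a.py; python3 -c "
import cv2,numpy as np
"
```

```text
scene 406.20513875013074 [ 1.042 -0.256  0.784] [[0.43, 0.9, 0.01], [0.71, -0.33, -0.62], [-0.56, 0.28, -0.78]]
top 393.7892334428391 [ 0.451 -0.02   0.948] [[-0.01, -1.0, 0.0], [-0.99, 0.01, -0.13], [0.13, -0.0, -0.99]]
{'time_s': 0.1, 'joint_positions': array([-7.97855775e+01,  3.02730849e+01,  8.21494291e+01,  2.87474678e-04,
        6.76888612e+01, -1.02280283e+01]), 'qvel': array([ 0.0010407 , -0.08280675, -0.03217722,  0.01885959, -0.00027275,
       -0.00865371]), 'tau': array([-8.52072503e-05, -4.40986490e+01, -1.77150464e+01,  6.34216983e-02,
        5.33908478e-02, -5.05609114e-05]), 'position': array([ 0.21820172, -0.58501478,  0.24367326]), 'tcp_rot': array([[ 3.49264276e-01, -3.40141687e-04,  9.37024199e-01],
       [-9.37022310e-01,  1.91387696e-03,  3.49264266e-01],
       [-1.91214836e-03, -9.99998111e-01,  3.49728500e-04]]), 'force': array([ 0.27624363,  0.07859489, -0.19123403]), 'moment': array([-0.02654484, -0.02460551, -0.03338912]), 'opening': 1.0000038427590587}
```

View pics/top0.png

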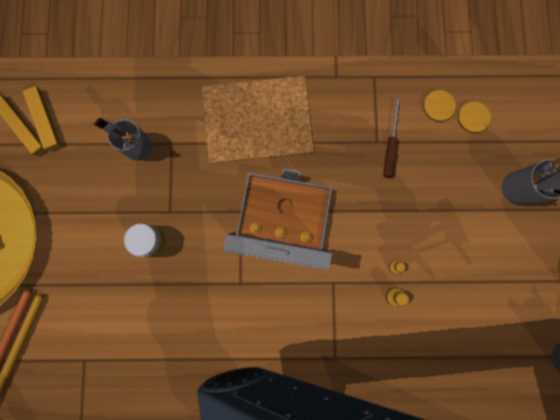

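View pics/scene0.png

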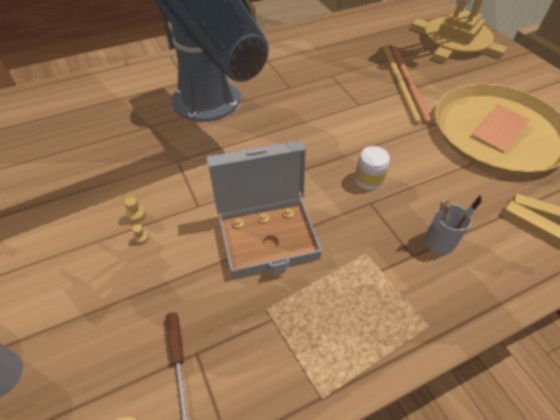

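The top view shows the small finial at about (398,267) and a larger look-alike at (398,297). The case has its insert near (287,212), its seat hole near (285,205) and its catch at (290,175). The scene view agrees, with the lid standing upright on the robot's side.

```bash
cat > b.py <<'E'
from h import *
t=np.load("top0.npz");p,d,K,T=t["p"],t["d"],t["K"],t["T"]
W=world(d,K,T); hsv=cv2.cvtColor(p,cv2.COLOR_RGB2HSV)
print("bench z",np.median(W[230:260,340:380,2]))
print("finial area z map (mm)");print((W[258:276:2,386:412:2,2]*1e3).round().astype(int))
r=W[258:278,386:412].reshape(-1,3)
k=r[(r[:,2]>.034)&(r[:,2]<.06)];print("knob pts",len(k),k.mean(0).round(4))
# case rim: points 30..42mm
reg=np.zeros(d.shape,bool);reg[165:250,225:345]=1
m=reg&(W[...,2]>.031)&(W[...,2]<.041)
c,_=cv2.findContours(m.astype(np.uint8),0,2)
q=W[m][:,:2].astype(np.float32)*1e3
print(len(q),cv2.minAreaRect(q),q.min(0),q.max(0))
# grey pixels rim
print("insert z",np.median(W[190:220,295:320,2]), "hole z",W[203:210,281:290,2].round(3))
g=cv2.cvtColor(p,cv2.COLOR_RGB2GRAY)
m=(hsv[...,0]<20)&(hsv[...,1]>120)&reg
h,_=cv2.findContours(((W[...,2]<.0145)&(W[...,2]>-.01)&(np.indices(d.shape)[0]>195)&(np.indices(d.shape)[0]<217)&(np.indices(d.shape)[1]>270)&(np.indices(d.shape)[1]<300)).astype(np.uint8),0,2)
for c in h:
  if cv2.contourArea(c)>20: print("hole",cv2.contourArea(c),cv2.minEnclosingCircle(c),onplane(*cv2.minEnclosingCircle(c)[0],.006,K,T))
# lid
l=W[225:280,215:345].reshape(-1,3);l=l[l[:,2]>.06];print("lid",l.min(0),l.max(0),cv2.minAreaRect((l[:,:2]*1e3).astype(np.float32)))
im=cv2.resize(p[160:310,215:415],None,fx=4,fy=4,interpolation=2);save(cv2.convertScaleAbs(im,alpha=1.6),"crop0.png")
E
python3 b.py
```

```text
bench z -0.00038207649920904787
finial area z map (mm)
[[ 1 -1  1  1  1 -2 -1 -2  1 -1  0  0  0]
 [ 0  1  2  0 -1 12 -1 -3 -1 -1  1 -1  2]
 [-1 -3 -3 14 16 16 15 12 -3  1 -2  1 -2]
 [-2 -2  9 14 18 38 44 44 44 42  0 -1 -1]
 [ 2 -3 14 18 30 42 46 40 44 48 -1 -1 -2]
 [-2  0 13 20 20 39 44 45 46 45  0 -1  0]
 [-1 -1  7 14 14 37 45 47 41 43  0 -1  0]
 [ 0  3  0 10 13 15 16 13  0 -3  3 -5  0]
 [ 2 -1 -1 -2  3 -1 -2 -2 -1  0  0 -1 -1]]
knob pts 83 [ 0.4335 -0.3059  0.0438]
652 ((568.2112426757812, -45.07673645019531), (200.22348022460938, 161.38589477539062), 79.38117218017578) [ 475.92703 -155.52728] [656.1738   65.40245]
insert z 0.021887976156635958 hole z [[0.001 0.006 0.006 0.005 0.006 0.006 0.002 0.005 0.007]
 [0.002 0.007 0.002 0.005 0.007 0.006 0.008 0.004 0.005]
 [0.005 0.006 0.004 0.005 0.004 0.004 0.005 0.008 0.003]
 [0.004 0.005 0.006 0.006 0.007 0.006 0.007 0.008 0.006]
 [0.004 0.007 0.006 0.006 0.004 0.006 0.007 0.003 0.007]
 [0.004 0.007 0.007 0.004 0.005 0.005 0.006 0.007 0.007]
 [0.006 0.006 0.009 0.005 0.008 0.004 0.006 0.006 0.008]]
hole 154.0 ((285.0, 206.0), 7.280210018157959) [ 0.58073365 -0.04752697  0.006     ]
lid [ 0.43185152 -0.1311939   0.06358082] [0.51477427 0.07780898 0.94764744] ((471.9931640625, -27.192359924316406), (206.28672790527344, 46.18452453613281), 78.73155975341797)
```

View pics/crop0.png

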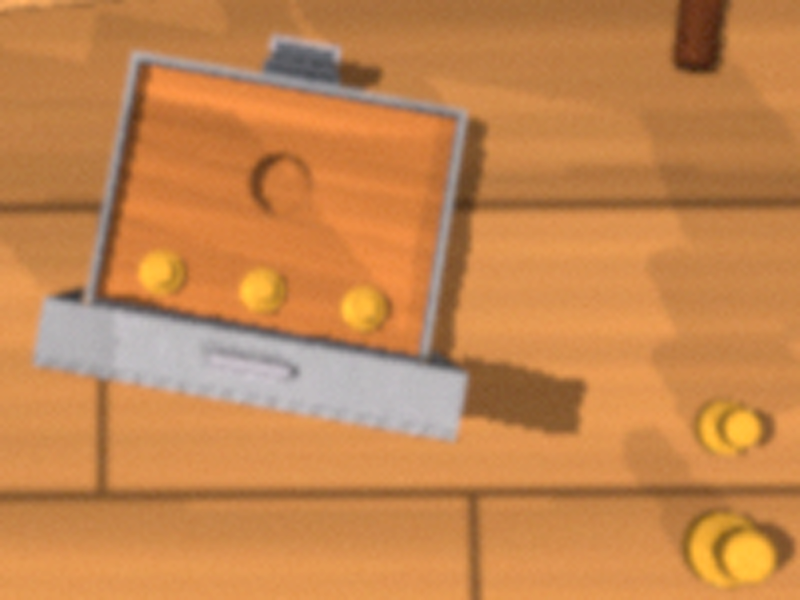

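The depth gives finial knob ≈ (0.434, −0.306), seat ≈ (0.580, −0.047), and case yaw ≈ −11°. The sizes check out: hole radius about 17 mm, lid width 206 mm, rim 200 mm. I'll align the jaws with the case's y axis so the gripper body stays clear of the lid, then go above the finial.

>>> drive_tool:
  commands:
    - {"wy":0.117,"grip":50}
    - {"wy":0.117,"grip":50}
    - {"wy":0.117,"grip":50}
    - {"dx":-0.98,"dz":0.49,"grip":50}
    - {"dx":-0.98,"dz":0.49,"grip":50}
    - {"dx":-0.98,"dz":0.49,"grip":50}
    - {"dx":-0.98,"dz":0.49,"grip":50}
    - {"dx":-0.98,"dz":0.49,"grip":50}

```text
schema error: expected keys dx, dy, dz, wx, wy, wz, grip
```

>>> drive_tool:
  commands:
    - {"dx":-0.98,"dz":0.49,"dy":0.5,"grip":50}
    - {"dx":-0.98,"dz":0.49,"dy":0.5,"grip":50}
    - {"dx":-0.98,"dz":0.49,"dy":0.5,"grip":50}
    - {"grip":50}
    - {"grip":50}

```text
schema error: expected keys dx, dy, dz, wx, wy, wz, grip
```

```bash
cat > c.py <<'E'
from h import *
s=bot.read_state();print(s["position"].round(4),np.round(s["tcp_rot"],3).tolist(),s["joint_positions"].round(1),s["force"].round(2))
p,d,K,T=cap("wrist");print(K.tolist(),(-T[:3,:3].T@T[:3,3]).round(3))
im=p.copy()
for q in((.4335,-.306,.044),(.4335,-.306,0)):
  u,v=proj(q,K,T,True);print(u,v);cv2.drawMarker(im,(int(u),int(v)),(255,0,0),0,6)
save(im,"w1.png");np.savez("w1.npz",p=p,d=d,K=K,T=T)
E
python3 c.py
```

```text
[ 0.2182 -0.585   0.2437] [[0.349, -0.0, 0.937], [-0.937, 0.002, 0.349], [-0.002, -1.0, 0.0]] [-79.8  30.3  82.1   0.   67.7 -10.2] [ 0.28  0.08 -0.19]
[[325.19226210127806, 0.0, 284.3114732826793], [0.0, 325.19226210127806, 210.03747112527586], [0.0, 0.0, 1.0]] [ 0.297 -0.556  0.384]
125.47287118256511 -53.775583527785926
139.75693268886727 -40.61124673120713
```

View pics/w1.png

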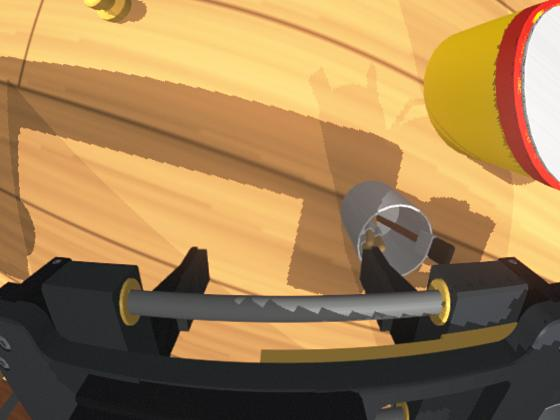

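This picture was taken before any motion, because the rows must carry every key. It shows a pot at (385,225) and a big tin at the upper right, with a finial at the top left at (108,5). I'll move away to the left.

>>> drive_tool:
  commands:
    - {"dx":0,"dy":0,"dz":0,"wx":0,"wy":0.117,"wz":0,"grip":50}
    - {"dx":0,"dy":0,"dz":0,"wx":0,"wy":0.117,"wz":0,"grip":50}
    - {"dx":0,"dy":0,"dz":0,"wx":0,"wy":0.117,"wz":0,"grip":50}
    - {"dx":-0.98,"dy":0,"dz":0.49,"wx":0,"wy":0,"wz":0,"grip":50}
    - {"dx":-0.98,"dy":0,"dz":0.49,"wx":0,"wy":0,"wz":0,"grip":50}
    - {"dx":-0.98,"dy":0,"dz":0.49,"wx":0,"wy":0,"wz":0,"grip":50}
    - {"dx":-0.98,"dy":0,"dz":0.49,"wx":0,"wy":0,"wz":0,"grip":50}
    - {"dx":-0.98,"dy":0,"dz":0.49,"wx":0,"wy":0,"wz":0,"grip":50}

```text
time_s: 1.15
position: [0.353, -0.4109, 0.2443]
tcp_rot: [[-0.194, -0.0, 0.981], [-0.981, 0.0, -0.194], [-0.0, -1.0, -0.0]]
force: [0.2, -0.8, -0.5]
opening: 0.574
```

>>> drive_tool:
  commands:
    - {"dx":-0.98,"dy":0.5,"dz":0.49,"wx":0,"wy":0,"wz":0,"grip":50}
    - {"dx":-0.98,"dy":0.5,"dz":0.49,"wx":0,"wy":0,"wz":0,"grip":50}
    - {"dx":-0.98,"dy":0.5,"dz":0.49,"wx":0,"wy":0,"wz":0,"grip":50}
    - {"dx":0,"dy":0,"dz":0,"wx":0,"wy":0,"wz":0,"grip":50}
    - {"dx":0,"dy":0,"dz":0,"wx":0,"wy":0,"wz":0,"grip":50}

```text
time_s: 1.78
position: [0.4329, -0.3086, 0.1846]
tcp_rot: [[-0.193, 0.0, 0.981], [-0.981, -0.001, -0.193], [0.001, -1.0, 0.0]]
force: [0.0, -0.6, -0.1]
opening: 0.576
```

```bash
cat >> c.py <<'E'
hsv=cv2.cvtColor(p,cv2.COLOR_RGB2HSV);m=((hsv[...,0]>18)&(hsv[...,0]<32)&(hsv[...,1]>140)).astype(np.uint8)
for c in cv2.findContours(m,0,2)[0]:
  if cv2.contourArea(c)>100: print(cv2.contourArea(c),cv2.boundingRect(c),cv2.minEnclosingCircle(c))
E
python3 c.py
```

```text
[ 0.4329 -0.3086  0.1846] [[-0.193, 0.0, 0.981], [-0.981, -0.001, -0.193], [0.001, -1.0, 0.0]] [-47.5  27.8  99.   -0.   53.2  53.6] [ 0.03 -0.55 -0.11]
[[325.19226210127806, 0.0, 284.3114732826793], [0.0, 325.19226210127806, 210.03747112527586], [0.0, 0.0, 1.0]] [ 0.515 -0.325  0.325]
281.03325483516835 203.92415721348522
281.4670551283512 191.72506050090743
3684.5 (190, 331, 293, 32) ((336.0, 349.5), 146.19261169433594)
357.5 (376, 282, 17, 49) ((383.0, 306.0), 24.186872482299805)
360.0 (177, 282, 17, 49) ((185.5, 306.0), 24.129955291748047)
931.0 (271, 243, 37, 51) ((290.5, 268.17999267578125), 25.22474479675293)
579.0 (267, 181, 28, 36) ((282.5, 198.58570861816406), 17.762630462646484)
235.0 (0, 172, 17, 21) ((8.0, 181.8000030517578), 10.249005317687988)
288.0 (30, 168, 19, 23) ((38.5, 179.0), 11.10190200805664)
345.5 (67, 165, 21, 23) ((77.0, 176.0), 11.70479965209961)
132.0 (55, 128, 38, 9) ((73.5, 133.5), 18.506855010986328)
```

View pics/w1.png

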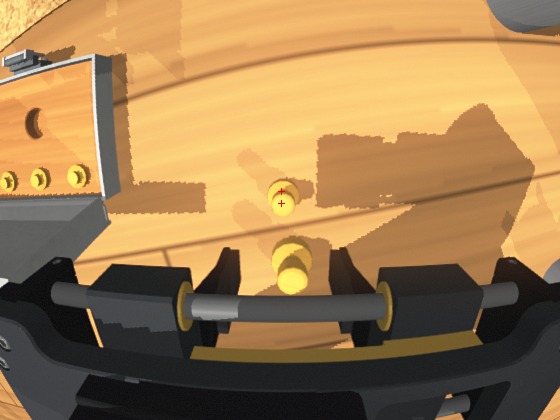

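The small finial sits at (283,204), right on the prediction. The larger one is at (292,265), toward the robot and below body height. I'll descend and grip.

>>> drive_tool:
  commands:
    - {"dx":-0.06,"dy":0.8,"dz":0,"wx":0,"wy":0,"wz":0,"grip":50}
    - {"dx":0,"dy":0.8,"dz":0,"wx":0,"wy":0,"wz":0,"grip":50}
    - {"dx":0,"dy":0.8,"dz":0,"wx":0,"wy":0,"wz":0,"grip":50}
    - {"dx":0,"dy":0.8,"dz":0,"wx":0,"wy":0,"wz":0,"grip":50}
    - {"dx":0,"dy":0.34,"dz":0,"wx":0,"wy":0,"wz":0,"grip":50}
    - {"dx":0,"dy":0,"dz":0,"wx":0,"wy":0,"wz":0,"grip":50}
    - {"dx":0,"dy":0,"dz":0,"wx":0,"wy":0,"wz":0,"grip":50}

```text
time_s: 2.7
position: [0.4337, -0.3069, 0.044]
tcp_rot: [[-0.194, 0.002, 0.981], [-0.981, -0.002, -0.194], [0.001, -1.0, 0.002]]
force: [-0.5, 0.2, 0.4]
opening: 0.575
```

>>> drive_tool:
  commands:
    - {"dx":0,"dy":0,"dz":0,"wx":0,"wy":0,"wz":0,"grip":15}
    - {"dx":0,"dy":0,"dz":0,"wx":0,"wy":0,"wz":0,"grip":15}
    - {"dx":0,"dy":0,"dz":0,"wx":0,"wy":0,"wz":0,"grip":15}
    - {"dx":0,"dy":0,"dz":0,"wx":0,"wy":0,"wz":0,"grip":15}
    - {"dx":0,"dy":0,"dz":0,"wx":0,"wy":0,"wz":0,"grip":15}

```text
time_s: 3.32
position: [0.4334, -0.3061, 0.0431]
tcp_rot: [[-0.193, 0.0, 0.981], [-0.981, -0.0, -0.193], [0.0, -1.0, 0.0]]
force: [-0.5, -0.1, 1.8]
opening: 0.24
```

Grip confirmed (opening ≈ 21 mm on the 22 mm knob). I'll lift, clear the lid on the +x side, and stop short of the seat for a close look.

>>> drive_tool:
  commands:
    - {"dx":0,"dy":-0.7,"dz":0,"wx":0,"wy":0,"wz":0,"grip":15}
    - {"dx":0,"dy":-0.7,"dz":0,"wx":0,"wy":0,"wz":0,"grip":15}
    - {"dx":0,"dy":-0.6,"dz":0.6,"wx":0,"wy":0,"wz":0,"grip":15}
    - {"dx":0,"dy":0,"dz":0.6,"wx":0,"wy":0,"wz":0,"grip":15}
    - {"dx":-0.5,"dy":0,"dz":0.6,"wx":0,"wy":0,"wz":0,"grip":15}
    - {"dx":-0.9,"dy":0,"dz":0.55,"wx":0,"wy":0,"wz":0,"grip":15}
    - {"dx":-0.9,"dy":0,"dz":0,"wx":0,"wy":0,"wz":0,"grip":15}
    - {"dx":-0.9,"dy":0,"dz":0,"wx":0,"wy":0,"wz":0,"grip":15}

```text
time_s: 4.32
position: [0.55, -0.1969, 0.1222]
tcp_rot: [[-0.193, -0.001, 0.981], [-0.981, 0.001, -0.193], [-0.001, -1.0, -0.002]]
force: [0.6, -0.4, -2.3]
opening: 0.24
```

>>> drive_tool:
  commands:
    - {"dx":-0.9,"dy":0,"dz":0,"wx":0,"wy":0,"wz":0,"grip":15}
    - {"dx":-0.9,"dy":0,"dz":0,"wx":0,"wy":0,"wz":0,"grip":15}
    - {"dx":-0.8,"dy":0,"dz":0,"wx":0,"wy":0,"wz":0,"grip":15}
    - {"dx":0,"dy":0,"dz":0,"wx":0,"wy":0,"wz":0,"grip":15}
    - {"dx":0,"dy":0,"dz":0,"wx":0,"wy":0,"wz":0,"grip":15}

```text
time_s: 4.95
position: [0.5701, -0.0967, 0.1226]
tcp_rot: [[-0.193, -0.001, 0.981], [-0.981, -0.0, -0.193], [0.0, -1.0, -0.001]]
force: [0.2, 0.0, -0.8]
opening: 0.235
```

```bash
cat > e.py <<'E'
from h import *
s=bot.read_state();P=s["position"];R=s["tcp_rot"];print(P.round(4),s["opening"],s["force"].round(2))
p,d,K,T=cap("wrist");im=p.copy()
S=np.array([.580,-.0475,.022])
a=np.arange(0,6.28,.3)
for r,z,c in((.018,.022,(255,0,0)),):
  for t in a:
    u,v=proj((S[0]+r*np.cos(t),S[1]+r*np.sin(t),z),K,T,True);im[int(round(v)),int(round(u))]=c
fb=P+np.array([0,0,-.043])   # finial underside
for t in a:
    u,v=proj((fb[0]+.016*np.cos(t),fb[1]+.016*np.sin(t),fb[2]),K,T,True)
    if 0<v<420:im[int(round(v)),int(round(u))]=(0,255,0)
print("seat px",proj(S,K,T,True),"foot px",proj(fb,K,T,True),"delta tool mm",(R.T@(S-P)*1e3).round(1))
np.savez("w2.npz",p=p,d=d,K=K,T=T,P=P,R=R)
save(cv2.resize(im[100:400,150:450],None,fx=2,fy=2,interpolation=cv2.INTER_NEAREST),"w2.png")
E
python3 e.py
```

```text
[ 0.5701 -0.0967  0.1226] 0.23527495313758423 [ 0.22  0.01 -0.83]
seat px (np.float64(220.878442106217), np.float64(218.0871587067831)) foot px (np.float64(283.81689549703026), np.float64(249.1232994136903)) delta tool mm [-50.2 100.6   0.3]
```

View pics/w2.png

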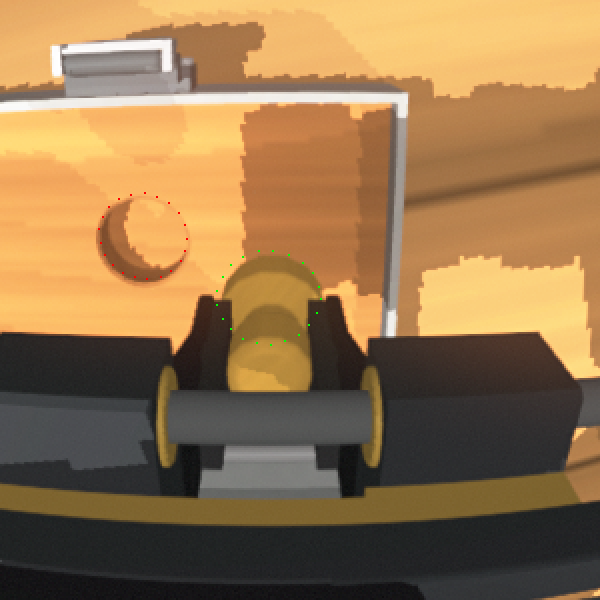

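The predicted red ring matches the hole at (143,238) in the crop. The held foot's outline, with its apex at (270,255), looks about 1–2 px off the prediction. I'll check that offset numerically.

```bash
cat > f.py <<'E'
from h import *
w=np.load("w2.npz");p,d,K,T,P,R=[w[k] for k in("p","d","K","T","P","R")]
g=cv2.cvtColor(p,cv2.COLOR_RGB2HSV).astype(int)
for u in(275,280,284,288,293): print(u,[tuple(g[v,u]) for v in range(222,234)])
print("row250",[(u,tuple(p[245,u])) for u in range(256,318,3)])
fb=P+np.array([0,0,-.043]);a=np.linspace(0,6.28,120)
def ext(o):
  for r,h in((.016,0),(.016,.014),(.011,.03),(.011,.044)):
    q=np.array([proj(fb+o+[r*np.cos(t),r*np.sin(t),h],K,T,True) for t in a]);print(h,q.min(0).round(1),q.max(0).round(1))
ext(np.zeros(3));print("1mm -z tool");ext(-.001*R[:,2])
# depth of foot/knob points in fisheye
for v,u in((232,284),(238,284),(250,284),(255,284),(275,284)): 
  print(v,u,d[v,u],end=' '); rr=ray(u,v,K,True); X=rr/rr[2]*d[v,u]; print(((X-T[:3,3])@T[:3,:3]-fb)@R*1e3)
# hole: dark/bench by depth
vv,uu=np.mgrid[190:250,195:250]
pts=np.array([onplane(u,v,.022,K,T,True) for u,v in zip(uu.ravel(),vv.ravel())])
Z=[]
for u,v in zip(uu.ravel(),vv.ravel()):
  rr=ray(u,v,K,True);Z.append((((rr/rr[2]*d[v,u])-T[:3,3])@T[:3,:3])[2])
m=(np.array(Z)<.018).reshape(vv.shape).astype(np.uint8);m=cv2.morphologyEx(m,cv2.MORPH_OPEN,np.ones((3,3)))
c=max(cv2.findContours(m,0,2)[0],key=cv2.contourArea).reshape(-1,2)+[195,190]
q=np.array([onplane(u,v,.022,K,T,True)[:2]*1e3 for u,v in c],np.float32);print("hole fit",cv2.minEnclosingCircle(q),cv2.fitEllipse(q))
E
python3 f.py
```

```text
275 [(np.int64(13), np.int64(163), np.int64(188)), (np.int64(13), np.int64(165), np.int64(188)), (np.int64(13), np.int64(168), np.int64(185)), (np.int64(13), np.int64(167), np.int64(186)), (np.int64(13), np.int64(164), np.int64(187)), (np.int64(13), np.int64(163), np.int64(186)), (np.int64(13), np.int64(165), np.int64(188)), (np.int64(14), np.int64(164), np.int64(179)), (np.int64(16), np.int64(172), np.int64(156)), (np.int64(17), np.int64(169), np.int64(148)), (np.int64(17), np.int64(169), np.int64(148)), (np.int64(18), np.int64(168), np.int64(147))]
280 [(np.int64(13), np.int64(162), np.int64(187)), (np.int64(13), np.int64(164), np.int64(185)), (np.int64(13), np.int64(165), np.int64(185)), (np.int64(13), np.int64(167), np.int64(185)), (np.int64(13), np.int64(165), np.int64(185)), (np.int64(14), np.int64(164), np.int64(176)), (np.int64(16), np.int64(167), np.int64(156)), (np.int64(17), np.int64(169), np.int64(148)), (np.int64(17), np.int64(171), np.int64(148)), (np.int64(18), np.int64(169), np.int64(149)), (np.int64(18), np.int64(171), np.int64(148)), (np.int64(18), np.int64(169), np
[... 2851 characters left out ...]
 233.6] [311.3 282.8]
0.03 [263.2 253.9] [304.2 289.8]
0.044 [261.5 266.4] [305.8 304. ]
1mm -z tool
0 [258.1 226.5] [309.6 273.1]
0.014 [256.3 235.3] [311.3 284.3]
0.03 [263.2 255.6] [304.2 291.3]
0.044 [261.6 268.2] [305.7 305.6]
232 284 0.18761867 [ 0.13285569 -8.67476794 14.85882999]
238 284 0.18103383 [  0.1471075  -15.83430278  14.08672112]
250 284 0.18088555 [  0.15054185 -18.02587776   7.71521685]
255 284 0.17426075 [  0.16429483 -24.91689618   7.9147502 ]
275 284 0.15495323 [  0.20484391 -45.4766944    7.00532779]
hole fit ((578.7841186523438, -47.7708740234375), 17.542499542236328) ((578.7866821289062, -47.73993682861328), (33.06789779663086, 33.88787078857422), 153.52137756347656)
```

Hole (wrist) = (578.8, −47.7) mm. The held foot sits about +0.7 mm in x and −1.3 mm in z relative to the tool, so the shift needed is x −50.3 mm, z +0.4 mm. I'll go to just above the insert.

>>> drive_tool:
  commands:
    - {"dx":-0.63,"dy":0,"dz":0.01,"wx":0,"wy":0,"wz":0,"grip":15}
    - {"dx":-0.63,"dy":0,"dz":0,"wx":0,"wy":0,"wz":0,"grip":15}
    - {"dx":0,"dy":0.7,"dz":0,"wx":0,"wy":0,"wz":0,"grip":15}
    - {"dx":0,"dy":0.55,"dz":0,"wx":0,"wy":0,"wz":0,"grip":15}
    - {"dx":0,"dy":0,"dz":0,"wx":0,"wy":0,"wz":0,"grip":15}
    - {"dx":0,"dy":0,"dz":0,"wx":0,"wy":0,"wz":0,"grip":15}

```text
time_s: 5.75
position: [0.581, -0.0481, 0.0735]
tcp_rot: [[-0.195, 0.001, 0.981], [-0.981, -0.0, -0.195], [0.0, -1.0, 0.001]]
force: [-0.3, 0.6, -2.5]
opening: 0.238
```

>>> drive_tool:
  commands:
    - {"dx":0,"dy":0.1,"dz":0,"wx":0,"wy":0,"wz":0,"grip":15}
    - {"dx":0,"dy":0.1,"dz":0,"wx":0,"wy":0,"wz":0,"grip":15}
    - {"dx":0,"dy":0,"dz":0,"wx":0,"wy":0,"wz":0,"grip":15}

```text
time_s: 6.12
position: [0.5803, -0.047, 0.0649]
tcp_rot: [[-0.193, -0.0, 0.981], [-0.981, 0.0, -0.193], [-0.0, -1.0, -0.0]]
force: [-0.5, 0.1, -1.1]
opening: 0.237
```

>>> drive_tool:
  commands:
    - {"dx":0,"dy":0.05,"dz":0,"wx":0,"wy":0,"wz":0,"grip":15}
    - {"dx":0,"dy":0.05,"dz":0,"wx":0,"wy":0,"wz":0,"grip":15}
    - {"dx":0,"dy":0,"dz":0,"wx":0,"wy":0,"wz":0,"grip":15}

```text
time_s: 6.5
position: [0.5804, -0.047, 0.0608]
tcp_rot: [[-0.193, -0.0, 0.981], [-0.981, 0.0, -0.193], [-0.0, -1.0, -0.0]]
force: [-0.3, -0.1, -1.9]
opening: 0.242
```

The force stays at the finial's own weight, so it is entering the hole.

>>> drive_tool:
  commands:
    - {"dx":0,"dy":0.08,"dz":0,"wx":0,"wy":0,"wz":0,"grip":15}
    - {"dx":0,"dy":0.08,"dz":0,"wx":0,"wy":0,"wz":0,"grip":15}
    - {"dx":0,"dy":0.05,"dz":0,"wx":0,"wy":0,"wz":0,"grip":15}
    - {"dx":0,"dy":0,"dz":0,"wx":0,"wy":0,"wz":0,"grip":15}

```text
time_s: 7.0
position: [0.5803, -0.047, 0.0523]
tcp_rot: [[-0.193, -0.0, 0.981], [-0.981, 0.0, -0.193], [-0.0, -1.0, -0.0]]
force: [-0.4, -0.5, -1.4]
opening: 0.238
```

>>> drive_tool:
  commands:
    - {"dx":0,"dy":0.05,"dz":0,"wx":0,"wy":0,"wz":0,"grip":15}
    - {"dx":0,"dy":0,"dz":0,"wx":0,"wy":0,"wz":0,"grip":15}

```text
time_s: 7.25
position: [0.5804, -0.047, 0.0504]
tcp_rot: [[-0.193, -0.0, 0.981], [-0.981, 0.0, -0.193], [-0.0, -1.0, -0.0]]
force: [-0.4, 0.7, -2.2]
opening: 0.24
```

>>> drive_tool:
  commands:
    - {"dx":0,"dy":0.025,"dz":0,"wx":0,"wy":0,"wz":0,"grip":15}
    - {"dx":0,"dy":0,"dz":0,"wx":0,"wy":0,"wz":0,"grip":15}
    - {"dx":0,"dy":0,"dz":0,"wx":0,"wy":0,"wz":0,"grip":45}
    - {"dx":0,"dy":0,"dz":0,"wx":0,"wy":0,"wz":0,"grip":45}
    - {"dx":0,"dy":0,"dz":0,"wx":0,"wy":0,"wz":0,"grip":45}
    - {"dx":0,"dy":0,"dz":0,"wx":0,"wy":0,"wz":0,"grip":45}

```text
time_s: 8.0
position: [0.5805, -0.0471, 0.0496]
tcp_rot: [[-0.193, 0.0, 0.981], [-0.981, -0.0, -0.193], [0.0, -1.0, 0.0]]
force: [0.1, -0.3, -0.4]
opening: 0.503
```

>>> drive_tool:
  commands:
    - {"dx":0,"dy":-0.8,"dz":0,"wx":0,"wy":0,"wz":0,"grip":45}
    - {"dx":0,"dy":-0.9,"dz":0,"wx":0,"wy":0,"wz":0,"grip":45}
    - {"dx":0,"dy":-0.9,"dz":0,"wx":0,"wy":0,"wz":0,"grip":45}
    - {"dx":0,"dy":0,"dz":0,"wx":0,"wy":0,"wz":0,"grip":45}
    - {"dx":0,"dy":0,"dz":0,"wx":0,"wy":0,"wz":0,"grip":0}

```text
time_s: 8.62
position: [0.5799, -0.0469, 0.1531]
tcp_rot: [[-0.193, -0.001, 0.981], [-0.981, 0.0, -0.193], [-0.0, -1.0, -0.001]]
force: [0.0, 0.1, 0.2]
opening: 0.47
```

```bash
cat > g.py <<'E'
from h import *
s=bot.read_state();P=s["position"];print(P.round(4),s["opening"],s["force"].round(2))
p,d,K,T=cap("wrist")
u0,v0=map(int,proj((.579,-.0477,.05),K,T,True));print(u0,v0)
D=cv2.medianBlur(d,3)
X=[]
for v in range(v0-30,v0+30):
  for u in range(u0-30,u0+30):
    rr=ray(u,v,K,True);X.append((rr/rr[2]*d[v,u]-T[:3,3])@T[:3,:3])
X=np.array(X);print("top z hist",np.sort(X[:,2])[-200::25].round(4))
k=X[(X[:,2]>.046)&(X[:,2]<.058)];print("knob top",len(k),k.mean(0).round(4),k.min(0).round(4),k.max(0).round(4))
save(cv2.resize(p[90:390,130:430],None,fx=2,fy=2),"w3.png")
# lid from scene cam
p,d,K,T=cap("scene");W=world(d,K,T)
H=np.array([.564,-.0446])-.075*np.array([.981,-.193])
ex=np.array([.981,-.193]);ey=np.array([.193,.981])
A=W.reshape(-1,3);c=np.c_[(A[:,:2]-H)@ex,(A[:,:2]-H)@ey,A[:,2]-.038]
m=(abs(c[:,0])<.08)&(abs(c[:,1])<.12)&(c[:,2]>.01)&(c[:,2]<.17);c=c[m];print("lid pts (hinge frame)",len(c))
for z in np.arange(.02,.17,.02):
  q=c[abs(c[:,2]-z)<.01]; 
  if len(q): print(z.round(2),len(q),np.percentile(q[:,0],[2,50,98]).round(4),np.percentile(q[:,1],[1,99]).round(3))
E
python3 g.py
```

```text
[ 0.5799 -0.0469  0.1531] 0.47023279846507865 [0.04 0.05 0.16]
285 218
top z hist [0.0525 0.0525 0.0527 0.0528 0.0529 0.0531 0.0533 0.0537]
knob top 580 [ 0.5805 -0.0484  0.0518] [ 0.5687 -0.0588  0.046 ] [ 0.5902 -0.0375  0.0549]
lid pts (hinge frame) 1241
0.02 173 [-0.0262 -0.0237  0.0064] [-0.102  0.103]
0.04 62 [-0.0278 -0.024   0.0043] [-0.102  0.102]
0.06 83 [-0.0308 -0.0276  0.0029] [-0.102  0.102]
0.08 47 [-0.0322 -0.0296  0.0007] [-0.102 -0.041]
0.1 115 [-0.0359 -0.0333 -0.0025] [-0.102  0.003]
0.12 209 [-0.0364 -0.0342 -0.0043] [-0.102  0.1  ]
0.14 103 [-0.0416 -0.0339 -0.0064] [-0.102  0.103]
0.16 449 [-0.0396 -0.0212 -0.008 ] [-0.101  0.103]
```

View pics/w3.png

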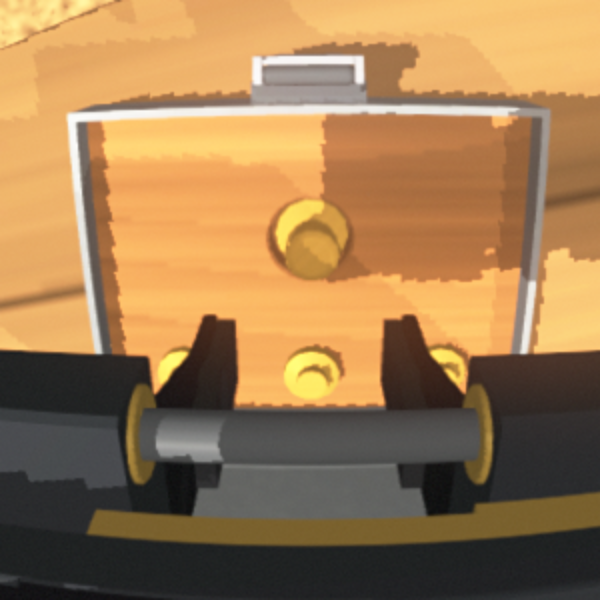

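The finial stands home: its knob top reads 52.5 mm against 52 expected, centred in the hole at (310,238) in the crop. The lid stands at about 1.68 rad and its outer face is free. I'll close the fingers, rise and go behind the lid.

>>> drive_tool:
  commands:
    - {"dx":0,"dy":-0.9,"dz":0,"wx":0,"wy":0,"wz":0,"grip":0}
    - {"dx":0,"dy":-0.9,"dz":0,"wx":0,"wy":0,"wz":0,"grip":0}
    - {"dx":0,"dy":-0.9,"dz":0,"wx":0,"wy":0,"wz":0,"grip":0}
    - {"dx":0,"dy":0,"dz":-0.9,"wx":0,"wy":0,"wz":0,"grip":0}
    - {"dx":0,"dy":0,"dz":-0.9,"wx":0,"wy":0,"wz":0,"grip":0}
    - {"dx":0,"dy":0,"dz":-0.9,"wx":0,"wy":0,"wz":0,"grip":0}
    - {"dx":0,"dy":0,"dz":-0.9,"wx":0,"wy":0,"wz":0,"grip":0}
    - {"dx":0,"dy":0,"dz":-0.9,"wx":0,"wy":0,"wz":0,"grip":0}

```text
time_s: 9.72
position: [0.4021, -0.0118, 0.2605]
tcp_rot: [[-0.193, -0.003, 0.981], [-0.981, 0.001, -0.193], [-0.0, -1.0, -0.003]]
force: [0.2, 0.3, 1.6]
opening: 0.003
```

>>> drive_tool:
  commands:
    - {"dx":0,"dy":0,"dz":0,"wx":0,"wy":0,"wz":0,"grip":0}
    - {"dx":0,"dy":0.85,"dz":0,"wx":0,"wy":0,"wz":0,"grip":0}
    - {"dx":0,"dy":0.85,"dz":0,"wx":0,"wy":0,"wz":0,"grip":0}
    - {"dx":0,"dy":0,"dz":0,"wx":0,"wy":0,"wz":0,"grip":0}

```text
time_s: 10.22
position: [0.4031, -0.0121, 0.1915]
tcp_rot: [[-0.194, -0.006, 0.981], [-0.981, 0.002, -0.194], [-0.001, -1.0, -0.006]]
force: [0.1, -0.4, -0.1]
opening: 0.003
```

>>> drive_tool:
  commands:
    - {"dx":0,"dy":0,"dz":0.4,"wx":0,"wy":0,"wz":0,"grip":0}
    - {"dx":0,"dy":0,"dz":0.3,"wx":0,"wy":0,"wz":0,"grip":0}
    - {"dx":0,"dy":0,"dz":0.25,"wx":0,"wy":0,"wz":0,"grip":0}
    - {"dx":0,"dy":0,"dz":0.25,"wx":0,"wy":0,"wz":0,"grip":0}
    - {"dx":0,"dy":-0.1,"dz":0.2,"wx":0,"wy":0,"wz":0,"grip":0}
    - {"dx":0,"dy":0,"dz":0,"wx":0,"wy":0,"wz":0,"grip":0}

```text
time_s: 10.98
position: [0.4598, -0.0233, 0.198]
tcp_rot: [[-0.193, 0.002, 0.981], [-0.981, -0.0, -0.193], [0.0, -1.0, 0.002]]
force: [-0.0, 0.5, -0.2]
opening: 0.009
```

>>> drive_tool:
  commands:
    - {"dx":0,"dy":0,"dz":0.3,"wx":0,"wy":0,"wz":0,"grip":0}
    - {"dx":0,"dy":0,"dz":0.3,"wx":0,"wy":0,"wz":0,"grip":0}
    - {"dx":0,"dy":0.05,"dz":0.3,"wx":0,"wy":0,"wz":0,"grip":0}
    - {"dx":0,"dy":0.06,"dz":0.3,"wx":0,"wy":0,"wz":0,"grip":0}
    - {"dx":0,"dy":0.06,"dz":0.3,"wx":0,"wy":0,"wz":0,"grip":0}

```text
time_s: 11.6
position: [0.5184, -0.0348, 0.1904]
tcp_rot: [[-0.193, -0.001, 0.981], [-0.981, 0.0, -0.193], [-0.0, -1.0, -0.001]]
force: [-1.6, 1.1, -0.5]
opening: 0.003
```

```bash
cat > l.py <<'E'
from h import *
import sys
s=bot.read_state();P=s["position"];H=np.array([.492,-.0305]);ex=np.array([.981,-.193]);ey=np.array([.193,.981])
print("tcp zeta,lat,z",((P[:2]-H)@ex).round(4),((P[:2]-H)@ey).round(4),P[2].round(4),s["force"].round(2),s["time_s"])
p,d,K,T=cap("scene");W=world(d,K,T);A=W.reshape(-1,3);c=np.c_[(A[:,:2]-H)@ex,(A[:,:2]-H)@ey,A[:,2]-.038]
m=(abs(c[:,0])<.18)&(abs(c[:,1])<.095)&(abs(c[:,1])>.05)&(c[:,2]>.004)&(c[:,2]<.19);c=c[m]
r=np.hypot(c[:,0],c[:,2]);f=c[(r>.13)&(r<.17)];print(len(f),"angle deg pct",np.degrees(np.arctan2(f[:,2],f[:,0])).__array__() if 0 else np.percentile(np.degrees(np.arctan2(f[:,2],f[:,0])),[2,25,50,75,98]).round(1))
if len(sys.argv)>1: save(p,sys.argv[1])
E
python3 l.py s1.png
```

```text
tcp zeta,lat,z 0.0267 0.0009 0.1904 [-1.61  1.07 -0.52] 11.6
737 angle deg pct [60.4 63.2 66.4 69.5 72.4]
```

View pics/s1.png

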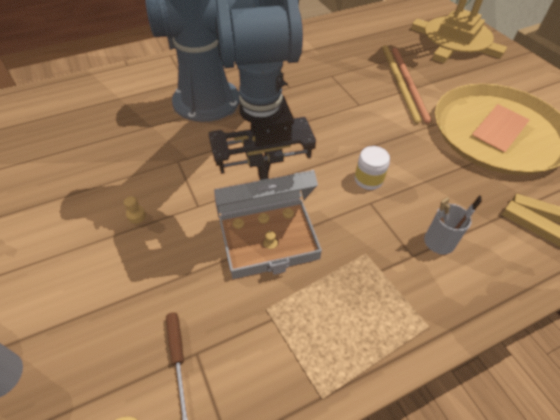

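The lid follows at about 62°, with the finger behind its far edge at (265,170) and the finial still upright at (270,240). I'll continue along the arc.

>>> drive_tool:
  commands:
    - {"dx":0,"dy":0.03,"dz":0.24,"wx":0,"wy":0,"wz":0,"grip":0}
    - {"dx":0,"dy":0.12,"dz":0.28,"wx":0,"wy":0,"wz":0,"grip":0}
    - {"dx":0,"dy":0.13,"dz":0.27,"wx":0,"wy":0,"wz":0,"grip":0}
    - {"dx":0,"dy":0.15,"dz":0.25,"wx":0,"wy":0,"wz":0,"grip":0}
    - {"dx":0,"dy":0.18,"dz":0.23,"wx":0,"wy":0,"wz":0,"grip":0}
    - {"dx":0,"dy":0.2,"dz":0.23,"wx":0,"wy":0,"wz":0,"grip":0}
    - {"dx":0,"dy":0.22,"dz":0.2,"wx":0,"wy":0,"wz":0,"grip":0}
    - {"dx":0,"dy":0,"dz":0,"wx":0,"wy":0,"wz":0,"grip":0}

```text
time_s: 12.65
position: [0.585, -0.048, 0.1487]
tcp_rot: [[-0.193, -0.0, 0.981], [-0.981, 0.0, -0.193], [-0.0, -1.0, -0.0]]
force: [-1.2, 0.5, 0.7]
opening: 0.007
```

```bash
python3 l.py
```

```text
tcp zeta,lat,z 0.0946 0.0008 0.1487 [-1.21  0.51  0.68] 12.65
880 angle deg pct [27.1 31.1 35.3 39.2 41.1]
```

>>> drive_tool:
  commands:
    - {"dx":0,"dy":0.18,"dz":0.15,"wx":0,"wy":0,"wz":0,"grip":0}
    - {"dx":0,"dy":0.18,"dz":0.13,"wx":0,"wy":0,"wz":0,"grip":0}
    - {"dx":0,"dy":0.18,"dz":0.11,"wx":0,"wy":0,"wz":0,"grip":0}
    - {"dx":0,"dy":0.18,"dz":0.1,"wx":0,"wy":0,"wz":0,"grip":0}
    - {"dx":0,"dy":0.18,"dz":0.08,"wx":0,"wy":0,"wz":0,"grip":0}
    - {"dx":0,"dy":0,"dz":0,"wx":0,"wy":0,"wz":0,"grip":0}

```text
time_s: 13.45
position: [0.607, -0.0523, 0.1129]
tcp_rot: [[-0.193, -0.0, 0.981], [-0.981, 0.0, -0.193], [-0.0, -1.0, -0.0]]
force: [-1.5, -0.4, 1.5]
opening: 0.006
```

```bash
python3 l.py
```

```text
tcp zeta,lat,z 0.117 0.0008 0.1129 [-1.55 -0.43  1.47] 13.45
858 angle deg pct [ 9.6 15.  20.1 22.4 56.3]
```

>>> drive_tool:
  commands:
    - {"dx":0,"dy":0.1,"dz":0.1,"wx":0,"wy":0,"wz":0,"grip":0}
    - {"dx":0,"dy":0.1,"dz":0.1,"wx":0,"wy":0,"wz":0,"grip":0}
    - {"dx":0,"dy":0,"dz":0.03,"wx":0,"wy":0,"wz":0,"grip":0}
    - {"dx":0,"dy":0,"dz":0,"wx":0,"wy":0,"wz":0,"grip":0}

```text
time_s: 14.0
position: [0.6161, -0.0542, 0.1056]
tcp_rot: [[-0.193, 0.001, 0.981], [-0.981, -0.0, -0.193], [0.0, -1.0, 0.001]]
force: [-1.4, -0.4, 0.8]
opening: 0.002
```

>>> drive_tool:
  commands:
    - {"dx":0,"dy":0.025,"dz":0,"wx":0,"wy":0,"wz":0,"grip":0}
    - {"dx":0,"dy":0.025,"dz":0,"wx":0,"wy":0,"wz":0,"grip":0}
    - {"dx":0,"dy":0,"dz":0,"wx":0,"wy":0,"wz":0,"grip":0}

```text
time_s: 14.38
position: [0.6165, -0.0543, 0.1038]
tcp_rot: [[-0.193, 0.002, 0.981], [-0.981, -0.001, -0.193], [0.0, -1.0, 0.002]]
force: [0.7, 0.2, 1.4]
opening: 0.003
```

>>> drive_tool:
  commands:
    - {"dx":0,"dy":0.025,"dz":0,"wx":0,"wy":0,"wz":0,"grip":0}
    - {"dx":0,"dy":0.025,"dz":0,"wx":0,"wy":0,"wz":0,"grip":0}
    - {"dx":0,"dy":0,"dz":0,"wx":0,"wy":0,"wz":0,"grip":0}

```text
time_s: 14.75
position: [0.6163, -0.0541, 0.1017]
tcp_rot: [[-0.193, 0.001, 0.981], [-0.981, -0.0, -0.193], [0.0, -1.0, 0.001]]
force: [1.4, -0.6, 2.1]
opening: 0.001
```

>>> drive_tool:
  commands:
    - {"dx":0,"dy":0.025,"dz":0,"wx":0,"wy":0,"wz":0,"grip":0}
    - {"dx":0,"dy":0.025,"dz":0,"wx":0,"wy":0,"wz":0,"grip":0}
    - {"dx":0,"dy":0,"dz":0,"wx":0,"wy":0,"wz":0,"grip":0}

```text
time_s: 15.12
position: [0.6157, -0.054, 0.0994]
tcp_rot: [[-0.193, -0.0, 0.981], [-0.981, 0.0, -0.193], [-0.0, -1.0, -0.0]]
force: [0.9, -0.9, 3.0]
opening: 0.006
```

>>> drive_tool:
  commands:
    - {"dx":0,"dy":0.025,"dz":0,"wx":0,"wy":0,"wz":0,"grip":0}
    - {"dx":0,"dy":0.025,"dz":0,"wx":0,"wy":0,"wz":0,"grip":0}
    - {"dx":0,"dy":0,"dz":0,"wx":0,"wy":0,"wz":0,"grip":0}

```text
time_s: 15.5
position: [0.6156, -0.054, 0.0974]
tcp_rot: [[-0.193, -0.0, 0.981], [-0.981, 0.0, -0.193], [-0.0, -1.0, -0.0]]
force: [1.5, -0.5, 2.1]
opening: 0.008
```

>>> drive_tool:
  commands:
    - {"dx":0,"dy":0.025,"dz":0,"wx":0,"wy":0,"wz":0,"grip":0}
    - {"dx":0,"dy":0,"dz":0,"wx":0,"wy":0,"wz":0,"grip":0}

```text
time_s: 15.75
position: [0.6158, -0.054, 0.0965]
tcp_rot: [[-0.193, 0.0, 0.981], [-0.981, 0.0, -0.193], [-0.0, -1.0, 0.0]]
force: [1.8, -1.1, 3.3]
opening: 0.005
```

>>> drive_tool:
  commands:
    - {"dx":0,"dy":0.025,"dz":0,"wx":0,"wy":0,"wz":0,"grip":0}
    - {"dx":0,"dy":0,"dz":0,"wx":0,"wy":0,"wz":0,"grip":0}

```text
time_s: 16.0
position: [0.616, -0.054, 0.0961]
tcp_rot: [[-0.193, 0.0, 0.981], [-0.981, -0.0, -0.193], [0.0, -1.0, 0.001]]
force: [1.6, -0.5, 5.8]
opening: 0.004
```

>>> drive_tool:
  commands:
    - {"dx":0,"dy":0.025,"dz":0,"wx":0,"wy":0,"wz":0,"grip":0}
    - {"dx":0,"dy":0,"dz":0,"wx":0,"wy":0,"wz":0,"grip":0}

```text
time_s: 16.25
position: [0.6161, -0.054, 0.0955]
tcp_rot: [[-0.193, 0.001, 0.981], [-0.981, -0.0, -0.193], [0.0, -1.0, 0.001]]
force: [-0.4, -0.5, 8.0]
opening: 0.006
```

The catch resistance has begun. I'll go on in small steps.

>>> drive_tool:
  commands:
    - {"dx":0,"dy":0.02,"dz":0,"wx":0,"wy":0,"wz":0,"grip":0}
    - {"dx":0,"dy":0,"dz":0,"wx":0,"wy":0,"wz":0,"grip":0}

```text
time_s: 16.5
position: [0.6162, -0.0541, 0.0949]
tcp_rot: [[-0.193, 0.001, 0.981], [-0.981, -0.0, -0.193], [0.0, -1.0, 0.001]]
force: [-0.1, -0.5, 8.4]
opening: 0.003
```

>>> drive_tool:
  commands:
    - {"dx":0,"dy":0.02,"dz":0,"wx":0,"wy":0,"wz":0,"grip":0}
    - {"dx":0,"dy":0,"dz":0,"wx":0,"wy":0,"wz":0,"grip":0}

```text
time_s: 16.75
position: [0.6164, -0.0541, 0.0941]
tcp_rot: [[-0.193, 0.002, 0.981], [-0.981, -0.0, -0.193], [0.0, -1.0, 0.002]]
force: [1.4, -0.6, 7.6]
opening: -0.0
```

>>> drive_tool:
  commands:
    - {"dx":0,"dy":0.02,"dz":0,"wx":0,"wy":0,"wz":0,"grip":0}
    - {"dx":0,"dy":0,"dz":0,"wx":0,"wy":0,"wz":0,"grip":0}

```text
time_s: 17.0
position: [0.6166, -0.0542, 0.0933]
tcp_rot: [[-0.193, 0.002, 0.981], [-0.981, -0.0, -0.193], [0.0, -1.0, 0.002]]
force: [1.2, 0.7, 7.5]
opening: 0.007
```

>>> drive_tool:
  commands:
    - {"dx":0,"dy":0.02,"dz":0,"wx":0,"wy":0,"wz":0,"grip":0}
    - {"dx":0,"dy":0,"dz":0,"wx":0,"wy":0,"wz":0,"grip":0}

```text
time_s: 17.25
position: [0.6168, -0.0542, 0.0923]
tcp_rot: [[-0.193, 0.003, 0.981], [-0.981, -0.001, -0.193], [-0.0, -1.0, 0.003]]
force: [2.2, 0.8, 6.6]
opening: 0.004
```

>>> drive_tool:
  commands:
    - {"dx":0,"dy":0.02,"dz":0,"wx":0,"wy":0,"wz":0,"grip":0}
    - {"dx":0,"dy":0,"dz":0,"wx":0,"wy":0,"wz":0,"grip":0}

```text
time_s: 17.5
position: [0.617, -0.0542, 0.0912]
tcp_rot: [[-0.193, 0.003, 0.981], [-0.981, -0.001, -0.193], [-0.0, -1.0, 0.003]]
force: [2.9, -0.6, 4.1]
opening: 0.004
```

>>> drive_tool:
  commands:
    - {"dx":0,"dy":0.02,"dz":0,"wx":0,"wy":0,"wz":0,"grip":0}
    - {"dx":0,"dy":0,"dz":0,"wx":0,"wy":0,"wz":0,"grip":0}

```text
time_s: 17.75
position: [0.6139, -0.0536, 0.0887]
tcp_rot: [[-0.193, -0.005, 0.981], [-0.981, 0.001, -0.193], [-0.0, -1.0, -0.005]]
force: [0.2, 0.1, 2.2]
opening: 0.003
```

The force has fallen away, which fits the click. I'll press a little further to feel the stop.

>>> drive_tool:
  commands:
    - {"dx":0,"dy":0.02,"dz":0,"wx":0,"wy":0,"wz":0,"grip":0}
    - {"dx":0,"dy":0,"dz":0,"wx":0,"wy":0,"wz":0,"grip":0}

```text
time_s: 18.0
position: [0.6139, -0.0536, 0.0886]
tcp_rot: [[-0.193, -0.004, 0.981], [-0.981, 0.001, -0.193], [-0.0, -1.0, -0.004]]
force: [-2.5, 0.1, 5.0]
opening: 0.005
```

>>> drive_tool:
  commands:
    - {"dx":0,"dy":0.015,"dz":0,"wx":0,"wy":0,"wz":0,"grip":0}
    - {"dx":0,"dy":0,"dz":0,"wx":0,"wy":0,"wz":0,"grip":0}

```text
time_s: 18.25
position: [0.6139, -0.0536, 0.0885]
tcp_rot: [[-0.193, -0.004, 0.981], [-0.981, 0.001, -0.193], [-0.0, -1.0, -0.004]]
force: [-2.4, 0.6, 8.0]
opening: 0.003
```

The lid is on the rigid stop: position holds at 88.5 mm while the force rises. I'll back off and see whether the lid stays shut.

>>> drive_tool:
  commands:
    - {"dx":0,"dy":-0.1,"dz":0,"wx":0,"wy":0,"wz":0,"grip":0}
    - {"dx":0,"dy":-0.3,"dz":0,"wx":0,"wy":0,"wz":0,"grip":0}
    - {"dx":0,"dy":-0.9,"dz":0,"wx":0,"wy":0,"wz":0,"grip":0}
    - {"dx":0,"dy":-0.9,"dz":0,"wx":0,"wy":0,"wz":0,"grip":0}
    - {"dx":0,"dy":-0.9,"dz":-0.5,"wx":0,"wy":0,"wz":0,"grip":0}
    - {"dx":0,"dy":-0.6,"dz":-0.9,"wx":0,"wy":0,"wz":0,"grip":0}
    - {"dx":0,"dy":0,"dz":-0.9,"wx":0,"wy":0,"wz":0,"grip":0}
    - {"dx":0,"dy":0,"dz":0,"wx":0,"wy":0,"wz":0,"grip":0}

```text
time_s: 19.25
position: [0.5224, -0.0352, 0.2369]
tcp_rot: [[-0.193, -0.003, 0.981], [-0.981, 0.001, -0.193], [-0.0, -1.0, -0.003]]
force: [1.0, 0.0, 0.8]
opening: 0.006
```

```bash
cat >> l.py <<'E'
c=np.c_[(A[:,:2]-H)@ex,(A[:,:2]-H)@ey,A[:,2]]
for lo,hi in((0,.03),(.06,.09),(.12,.15)):
  q=c[(c[:,0]>lo)&(c[:,0]<hi)&(abs(c[:,1])<.09)];print("lid top z at",lo,hi,len(q),np.median(q[:,2]).round(4))
E
python3 l.py s2.png
```

```text
tcp zeta,lat,z 0.0308 0.0013 0.2369 [1.04 0.03 0.85] 19.25
666 angle deg pct [ 2.1  7.3 11.2 12.1 13.4]
lid top z at 0 0.03 1661 0.2983
lid top z at 0.06 0.09 6451 0.462
lid top z at 0.12 0.15 1751 0.0658
```

View pics/s2.png

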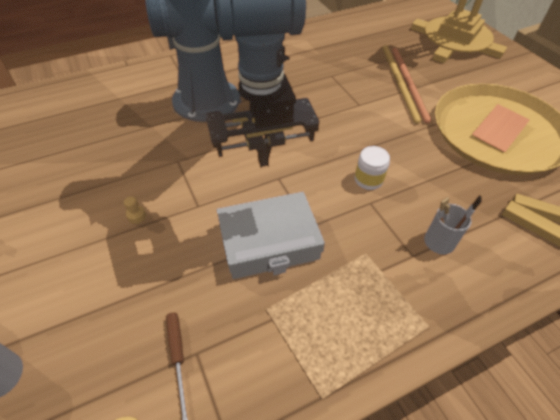

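The lid is shut and level at (270,235), with its far edge at 65.8 mm (≈ 0.02 rad, inside 0 to 0.06). Nothing else has moved. I'll let a second pass, recheck and hand in.

>>> drive_tool:
  commands:
    - {"dx":0,"dy":0,"dz":0,"wx":0,"wy":0,"wz":0,"grip":0}
    - {"dx":0,"dy":0,"dz":0,"wx":0,"wy":0,"wz":0,"grip":0}
    - {"dx":0,"dy":0,"dz":0,"wx":0,"wy":0,"wz":0,"grip":0}
    - {"dx":0,"dy":0,"dz":0,"wx":0,"wy":0,"wz":0,"grip":0}
    - {"dx":0,"dy":0,"dz":0,"wx":0,"wy":0,"wz":0,"grip":0}
    - {"dx":0,"dy":0,"dz":0,"wx":0,"wy":0,"wz":0,"grip":0}

```text
time_s: 20.05
position: [0.5255, -0.0362, 0.2363]
tcp_rot: [[-0.193, -0.0, 0.981], [-0.981, 0.0, -0.193], [0.0, -1.0, -0.0]]
force: [0.5, 0.0, 0.3]
opening: 0.004
```

```bash
python3 l.py | tail -1; python3 -c "
from rig import workorder; print(workorder.hand_in())"
```

```text
lid top z at 0.12 0.15 1776 0.0656
the job is handed in; nothing more can be done
None
```

The smaller finial is upright and fully home in its seat, and the lid is shut past the catch. I handed the job in at about 20 s of the 72 s allowed.

- **Finial:** after release, its top read 52.5 mm above the bench, against 52 mm expected.
- **Catch:** pressing peaked at about 8.4 N in the readings, at the end of each move. The force fell to about 2 N at the click, then rose to 8 N on the rigid stop, where I let go.
- **Lid:** with the arm clear, the far edge read 65.8 mm, about 0.02 rad, and 65.6 mm some 0.8 s later, so the catch holds it.
- **Bystanders:** the paint tin, brush pot and screwdriver look unmoved in the last scene picture; I did not measure them.

Two things went slightly off. My first move calls were refused because the rows lacked some keys, so nothing moved. The depth readings at the hinge end and middle of the shut lid were useless because the gripper was in view, so the lid check rests on the far-edge reading and the picture.

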